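Put the loaded battery tray on charge

ROBOT

A 6-joint arm with a two-finger parallel gripper is mounted at the origin on the work surface. World frame = base frame: x ahead of the robot, y to its left, z up, the work surface at z = 0. Lengths are in mm, angles in rad, forces in N, time in s.
With the tool pointing down it reaches from about 350 to 975 mm from the base axis. Payload 7.1 kg.
Tool frame: the origin (TCP) lies at the very end of the fingers, on their centre line; the grasp point (between the pads) lies 19 mm behind it; z points along the fingers, y is the line along which they close (so a half turn about z gives the same grasp; the last joint's range is limited). The gripper opens to 88 mm and grips with 3 to 60 N. Pads are 20 mm wide; open, the fingers measure 115 mm over their backs; the gripper's body (75 mm by 178 mm) begins 61 mm behind the grasp point.
Start: joints at [-1.195, 0.423, 1.63, -0, 1.089, -0.019], TCP at [240.405, -576.897, 222.675] pointing down, gripper open.
Joint ranges: [-3, 3], [-0.9, 2.11], [0.09, 2.58], [-1.31, 4.45], [0.11, 2.69], [-2.54, 2.54]. Speed limits (rad/s): [2.39, 2.39, 3.01, 3.14, 3.14, 3.14].

INTERFACE

Orientations are given as a rotation vector (axis times angle).
In Python, from workcell import ctrl, optics gives the robot as it stands.
- The arm moves only by the shell command python3 -m jog 'ROWS'. ROWS is JSON, a list of rows, each a list of 7 numbers: the shift along the tool's x, y, z in units of 40 mm (1.0 is 40 mm), then the turn, a rotation vector about the tool's x, y, z in units of 6 degrees (1.0 is 6 degrees), then the opening, from 0 (shut) to 1 (fully open). A call has 1 to 20 rows; each row shifts and turns the commanded pose from where the row before left it, along the tool's axes as they then stand; what a row does not reach is not made up. A row lasts 1/10 s, in which the tool goes at most 50 mm and 8.59 degrees, less where a joint would pass 70% of its speed; a pose out of reach is approached as far as the arm can. A call is refused whole if a number of a shift passes 1 or a number of a turn 1, either way. A call with a gripper value outside its range is refused whole. The fingers move at their own pace and stop on an object; the grip force is fixed at half the most. Time passes only in rows, so rows that do not move let the fingers close. It gives the time, the measured TCP pose, the force, the opening and the grip force at its end, in the units of the state.
- ctrl.get_obs(): the state, without advancing time (a new reading comes with each control period).
- optics.get_image(name): name is "scene" or "top" or "wrist"; returns the picture (384x512x3 uint8, red, green, blue); there is no depth.
- optics.camera_model(name): a dict with "fov_y" (degrees; the focal length in pixels is half the picture's height over the tangent of half this angle, whatever the lens; pixels are square), "cx", "cy" (the principal point, pixels), "k1" (the pictures are not rectified: a ray, as slopes to the right and down, at radius r is drawn at 1 + k1 r^2 times it, then the intrinsics apply), "view" (4x4, takes a point from world to camera coordinates); the wrist camera has in their place "hand_eye" (4x4, takes a point from camera to tool coordinates, whose origin is the TCP and whose axes are the flange's). Camera axes: x right, y up, looking along -z (the intrinsics and any distortion apply to the point x, -y, -z); pixel columns grow to the right and rows downward; lengths in mm; the calibration is good to about 2 mm. A picture is of the moment at which its call begins: read the wrist's pose just before it. camera_model takes no time and is no camera call.
- ctrl.close_job(): hands the job in; it is judged then, once.
Trained networks look in the newest picture that a camera, given by its name, has taken for a name from the list of things; names that differ only in an ending like _2 or _b are one class to them, and where a whole thing is asked for, a point or a joint stands for the part that bears it (a point fixed in the world has none). Each returns a list of dicts, best first, with "conf" (0 to 1); they miss things now and then, are a little off and sometimes report something else, mostly with a low value. They report only what shows in the picture. A call takes as long as a camera call. They do not tell look-alikes from the thing itself.
- optics.masks_of(target, camera): "pixels" (384x512 bool, what is visible of it) and "extent" ([centre column, centre row, width, height] in pixels, round what is visible of it).
The state is a dict: "t": time; "qpos": joint angles; "qvel": joint speeds; "joint_torque": joint torques, N m; "ee_pos": TCP position; "orientation": TCP orientation; "ft_force": force on the tool from outside, world axes, zero at the start; "moment": the same for the moment, N m; "width": finger opening in mm; "grasp_force": force on a finger pad.
Only numpy, scipy, OpenCV 4.12 (cv2) and the standard library are available. Lean on these libraries where they do the work, as an engineer would, in place of code of your own. Each camera call takes 0.05 s, during which the arm holds its last target. There are 200 camera calls.

TASK

Put the tray with the four battery packs on charge: set it on the dock's shelf, slide it gently under the hood until it is fully home, its front flush with the hood, with all the packs standing in their places and without ramming the contacts. Only then swing the isolator bar all the way over to on, down across the front of the tray. Leave the empty tray and everything else on the bench where they are.

Things in the scene. Friction and masses are not known exactly. Their poses are not given: they have to be found in the camera images.
- tray: the loaded tray, grey plastic, 130 (x) x 140 (y) mm, outer walls 35 mm high and 4 mm thick, the same front and back (it may go in either way round), about 0.6 kg with its packs, balanced about its centre. Two packs stand on each y side. Origin: centre of the underside
- grip_plate (a point): top middle of the upright grip plate in the tray's centre, 64 mm above the tray's underside; axes as the tray's. The plate is 10 mm thick (x), 44 mm wide (y) and free on both faces down to 24 mm above the underside; beside it there is free room for fingers, 56 mm to either side in x, over |y| < 32 mm
- pack0: one of the four battery packs in the loaded tray, 54 x 26 x 44 mm (x, y, z), about 90 g, standing loose in its pocket (57 to 60 x 30 mm, 16 mm deep), top 48 mm above the tray's underside. Origin: centre of its underside
- pack1: one of the four battery packs in the loaded tray, 54 x 26 x 44 mm (x, y, z), about 90 g, standing loose in its pocket (57 to 60 x 30 mm, 16 mm deep), top 48 mm above the tray's underside. Origin: centre of its underside
- pack2: one of the four battery packs in the loaded tray, 54 x 26 x 44 mm (x, y, z), about 90 g, standing loose in its pocket (57 to 60 x 30 mm, 16 mm deep), top 48 mm above the tray's underside. Origin: centre of its underside
- pack3: one of the four battery packs in the loaded tray, 54 x 26 x 44 mm (x, y, z), about 90 g, standing loose in its pocket (57 to 60 x 30 mm, 16 mm deep), top 48 mm above the tray's underside. Origin: centre of its underside
- dock: the charging dock, fixed sheet metal, x axis pointing into the bay. Origin: on the table under the bay mouth. Inside, a stiff contact block meets the tray 12 mm before home; from there it resists with about 2 N on top of the sliding friction (2 to 5 N, more if also pressed down) and does not spring back; home is when rigid end stops are felt after that. They must not be rammed (over 70 N)
- shelf_end (a point): front middle of the open landing shelf, on its surface (20 mm above the table), 155 mm in front of the mouth; axes as the dock's. Side rails 10 mm high run from here to the mouth, 154 mm apart, over the last 30 mm narrowing to 144 mm
- bay_mouth (a point): middle of the bay mouth at shelf height (20 mm above the table), axes as the dock's. The bay is 144 mm wide and 76 mm high inside, enough for the tray with packs and grip plate. Fully home, the tray's front is flush with the hood's front (within about 2 mm) and its origin is 66.5 mm inside the mouth
- hood_edge (a point): middle of the upper front edge of the hood, 132 mm above the table; the hood reaches 165 mm back from it. The gripper does not fit under the hood: set the tray on the shelf, then push its front wall. The body of an upright gripper meets the hood before the tray is home; leaned back 30 degrees or more (fingers pointing down and into the bay) it clears
- isolator (a joint): the isolator, a swinging bar at the right (-y) of the mouth, turning about the dock's x axis. 0 = off, leaning 0.30 rad outwards (-y) from upright; grows as it swings over to +y; 0.30 = upright; 1.87 (its stop) = on, level across the tray's front. Stays where it is left, takes about 0.15 N m (2 N at its end), and is blocked by the tray's front wall unless the tray is home
- isolator_pivot (a point): pivot of the isolator bar: 12 mm in front of the mouth, 104 mm to its right (-y), 42 mm above the table, on a post 26 x 26 x 56 mm; axes as the dock's
- isolator_tip (a point): point on the isolator bar 100 mm from the pivot, in the middle of its black grip (16 mm thick, from 74 to 120 mm from the pivot). The rest of the bar is steel, 10 mm thick
- empty_tray: a second tray of exactly the same make (130 x 140 x 64 mm) with nothing in it; must stay where it is. Origin: centre of its underside
- spare_pack: a single battery pack, 54 x 26 x 44 mm, standing on the table; not part of the job. Origin: centre of its underside
- tape: a roll of brown tape lying flat, 84 mm across, 24 mm high; bystander. Origin: centre of its underside
- screwdriver: a screwdriver lying on the table along its own x, about 200 mm long and 30 mm high; bystander. Origin: on the table, near its middle
- jar: a clear jar with a steel cap, 60 mm across, 85 mm high; bystander. Origin: centre of its underside
- carton: a closed cardboard box, 70 x 110 x 60 mm; bystander. Origin: centre of its underside
Things that resemble listed ones, but are neither listed nor needed, are in the scene too. What is shaped like the tray but purple or red is not meant. What is shaped like the pack0 but turquoise is not meant.

How it is judged (in metres and radians):
On the way, in this order (a step that is already met when the one before it is completed fails the run):
1. the tray with its four packs is fully home in the bay (x of tray in the frame of bay_mouth above 0.0625 m and z of tray in the frame of bay_mouth between -0.004 and 0.004 m and y of tray in the frame of bay_mouth between -0.006 and 0.006 m and angle between the x axis of tray and the x axis of bay_mouth, either way round below 0.06 rad and z of each of pack0, pack1, pack2, pack3 in the frame of tray below 0.01 m and horizontal distance between each of pack0, pack1, pack2, pack3 and tray below 0.066 m and angle between each of pack0, pack1, pack2, pack3's own z axis and vertical below 0.25 rad), for 0.2 s.
2. the isolator is swung over to on (value of joint isolator above 1.7 rad and x of tray in the frame of bay_mouth above 0.0625 m and z of tray in the frame of bay_mouth between -0.004 and 0.004 m and y of tray in the frame of bay_mouth between -0.006 and 0.006 m and angle between the x axis of tray and the x axis of bay_mouth, either way round below 0.06 rad), for 0.2 s.
At the end, for the whole second after the job is handed in: The tray lies flat and straight in the bay at most 4 mm short of home (origin 62.5 mm or more inside the mouth, within 6 mm of its middle line, 4 mm in height, 0.06 rad in yaw), all four packs stand in their pockets, the isolator is at 1.70 rad or more, and tray and isolator are at rest (all of step 2 and z of each of pack0, pack1, pack2, pack3 in the frame of tray below 0.01 m and horizontal distance between each of pack0, pack1, pack2, pack3 and tray below 0.066 m and angle between each of pack0, pack1, pack2, pack3's own z axis and vertical below 0.25 rad and linear speed of tray below 0.01 m/s and velocity of joint isolator below 0.05 rad/s); the robot touches nothing.
It fails at once if the tray, inside the bay, is rammed against contacts or stops (more than 70 N between tray and dock) (x of tray in the frame of bay_mouth above 0.045 m and contact force between tray and dock above 70 N).
It fails at once if a pack tips over or leaves the tray ((angle between pack0's own z axis and vertical above 0.6 rad or horizontal distance between pack0 and tray above 0.1 m) or (angle between pack1's own z axis and vertical above 0.6 rad or horizontal distance between pack1 and tray above 0.1 m) or (angle between pack2's own z axis and vertical above 0.6 rad or horizontal distance between pack2 and tray above 0.1 m) or (angle between pack3's own z axis and vertical above 0.6 rad or horizontal distance between pack3 and tray above 0.1 m)).
It fails at once if the empty tray or another bystander is moved by more than 30 mm (distance of any of empty_tray, spare_pack, tape, screwdriver, jar, carton from where it was at the start of the episode above 0.03 m).
It also fails if it takes over 72 s, if anything falls off the work surface, if the arm or the gripper's body presses on something with over 40 N, if the wrist force passes 120 N, or if a joint passes its speed limit or range.

## Working session

There is one attempt and no reset: what is moved stays moved. The work goes in short steps, Python scripts to look and compute and a shell command to move; the robot and the scene stay as the last step left them, time stands still between calls to the robot, and variables do not carry over. Pictures are saved under pics/ and viewed, at most 10 in all, crops included, and the job is handed in when it is done.

```bash
ls; mkdir -p pics
cat > h.py <<'E'
import numpy as np, cv2
from workcell import ctrl, optics
from scipy.spatial.transform import Rotation as R
def snap(n,f=None):
    im=optics.get_image(n)
    if f: cv2.imwrite('pics/'+f,im[:,:,::-1])
    return im
def cam(n):
    m=optics.camera_model(n); f=192/np.tan(np.radians(m['fov_y'])/2)
    if 'view' in m: T=np.array(m['view'])
    else:
        o=ctrl.get_obs(); E=np.eye(4); E[:3,:3]=R.from_rotvec(o['orientation']).as_matrix(); E[:3,3]=o['ee_pos']
        T=np.linalg.inv(E@np.array(m['hand_eye']))
    return dict(f=f,cx=m['cx'],cy=m['cy'],k1=m['k1'],T=T)
def proj(c,P):
    p=np.atleast_2d(P)@c['T'][:3,:3].T+c['T'][:3,3]
    x=p[:,0]/-p[:,2]; y=-p[:,1]/-p[:,2]; s=1+c['k1']*(x*x+y*y)
    return np.c_[c['cx']+c['f']*x*s,c['cy']+c['f']*y*s]
def ray(c,u,v):
    xd=(u-c['cx'])/c['f']; yd=(v-c['cy'])/c['f']; x,y=xd,yd
    for _ in range(30):
        s=1+c['k1']*(x*x+y*y); x,y=xd/s,yd/s
    Ri=c['T'][:3,:3].T
    return -Ri@c['T'][:3,3], Ri@np.array([x,-y,-1.])
def atz(c,u,v,z):
    o,d=ray(c,u,v); return o+d*(z-o[2])/d[2]
def tri(obs):
    A=np.zeros((3,3)); b=np.zeros(3); L=[]
    for c,u,v in obs:
        o,d=ray(c,u,v); d/=np.linalg.norm(d); M=np.eye(3)-np.outer(d,d); A+=M; b+=M@o; L.append((o,M))
    p=np.linalg.solve(A,b); return p,[np.linalg.norm(M@(p-o)) for o,M in L]
E
python3 - <<'E'
from h import *
a=snap('scene'); b=snap('top')
cv2.imwrite('pics/s.png',a[:,:,::-1]); cv2.imwrite('pics/t.png',b[:,:,::-1])
for n in ['tray','pack0','dock','isolator','empty_tray','grip_plate','isolator_tip']:
  for c in ['scene','top']:
    print(n,c,[(round(d['conf'],2),np.round(d['extent']).tolist()) for d in optics.masks_of(n,c)])
for c in ['scene','top','wrist']:
  m=optics.camera_model(c); print(c,m)
E
```

```text
pics
tray scene [(0.76, [238.0, 181.0, 51.0, 39.0]), (0.69, [300.0, 162.0, 44.0, 32.0]), (0.67, [248.0, 144.0, 47.0, 32.0])]
tray top [(0.9, [159.0, 205.0, 38.0, 47.0]), (0.89, [229.0, 252.0, 53.0, 58.0]), (0.57, [154.0, 282.0, 57.0, 54.0])]
pack0 scene [(0.64, [314.0, 140.0, 21.0, 15.0]), (0.59, [286.0, 158.0, 13.0, 10.0]), (0.56, [313.0, 151.0, 17.0, 10.0])]
pack0 top [(0.68, [134.0, 195.0, 14.0, 16.0]), (0.66, [169.0, 211.0, 11.0, 16.0]), (0.63, [137.0, 219.0, 11.0, 13.0]), (0.61, [355.0, 209.0, 59.0, 55.0]), (0.58, [168.0, 191.0, 9.0, 22.0]), (0.49, [105.0, 204.0, 22.0, 23.0])]
dock scene [(0.77, [315.0, 223.0, 124.0, 84.0])]
dock top [(0.75, [262.0, 133.0, 86.0, 120.0])]
isolator scene []
isolator top [(0.44, [298.0, 136.0, 15.0, 21.0])]
empty_tray scene [(0.81, [200.0, 261.0, 73.0, 55.0]), (0.27, [351.0, 159.0, 26.0, 31.0])]
empty_tray top [(0.79, [356.0, 208.0, 58.0, 53.0]), (0.69, [126.0, 145.0, 49.0, 29.0])]
grip_plate scene [(0.94, [248.0, 144.0, 48.0, 28.0]), (0.92, [238.0, 179.0, 49.0, 40.0]), (0.72, [313.0, 151.0, 15.0, 11.0]), (0.67, [298.0, 162.0, 51.0, 34.0]), (0.35, 
[... 955 characters left out ...]
, -2.22849635e-02,  1.10150680e-01,
        -5.22155021e+02],
       [-1.10277967e-01, -4.56209019e-03,  9.93890315e-01,
        -1.01882152e+03],
       [ 0.00000000e+00,  0.00000000e+00,  0.00000000e+00,
         1.00000000e+00]])}
wrist {'fov_y': 61.44419643471988, 'cx': 261.5174339569212, 'cy': 191.0180215688346, 'k1': -0.02776848527337976, 'hand_eye': array([[ 6.04565232e-04,  9.68878155e-01,  2.47537382e-01,
         6.66936491e+01],
       [ 9.99999682e-01, -4.57238241e-04, -6.52656561e-04,
         9.24459068e-01],
       [-5.19161127e-04,  2.47537698e-01, -9.68878124e-01,
        -1.61240399e+02],
       [ 0.00000000e+00,  0.00000000e+00,  0.00000000e+00,
         1.00000000e+00]])}
```

Run:
```python
import cv2,numpy as np
a=cv2.imread('pics/s.png'); b=cv2.imread('pics/t.png')
cv2.imwrite('pics/t2.png',cv2.resize(b[50:330,60:430],(793,600),interpolation=cv2.INTER_CUBIC))
cv2.imwrite('pics/s2.png',cv2.resize(a[100:310,140:420],(800,600),interpolation=cv2.INTER_CUBIC))
```

```text
(no output)
```

View pics/t2.png

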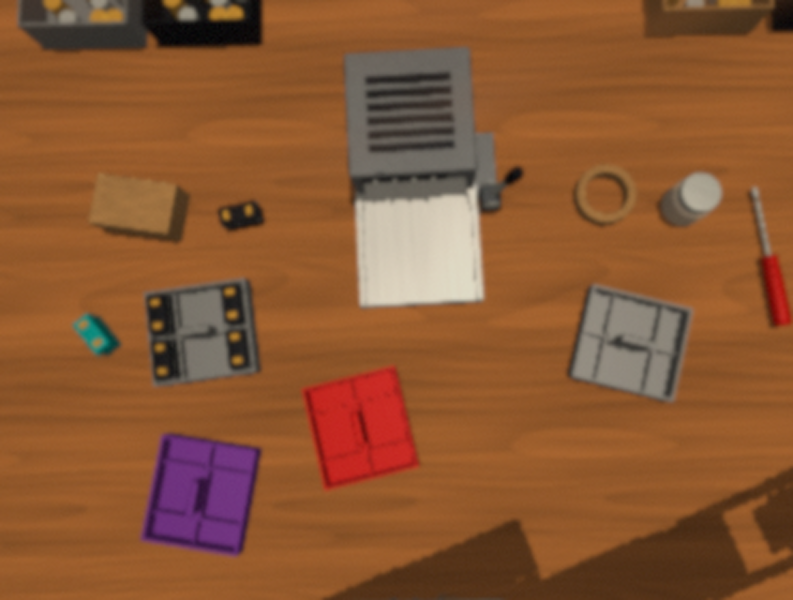

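View pics/s2.png

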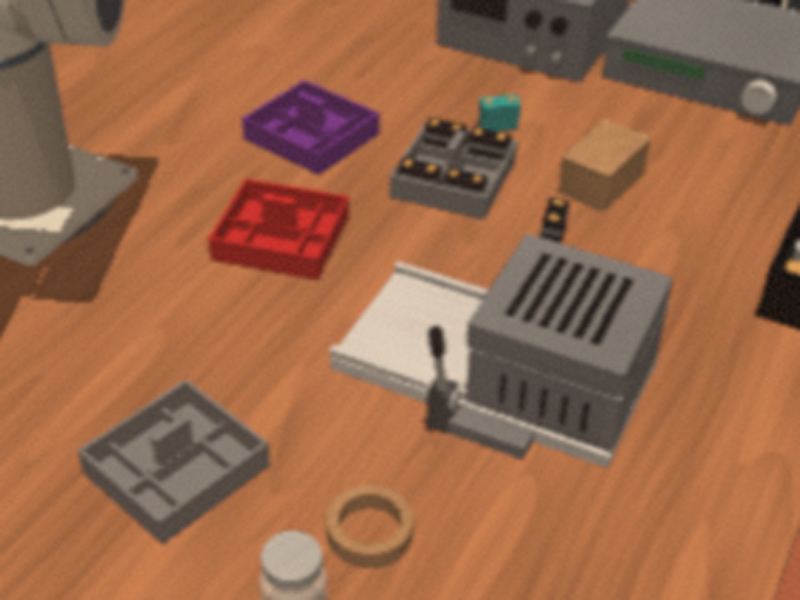

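The pictures show one grey tray with four packs (top full-image pixel (155,205), scene (300,160)), which is the one meant. The empty grey tray is at top (354,210), the purple one at (154,282), the red one at (229,250) and the turquoise block at (105,206). The dock's shelf front edge runs (228,192)–(285,189) in the top view, with the hood behind it and the isolator to its right at (298,136). The top crop serves as the enlarged confirmation.

Run:
```python
from h import *
T=cam('top'); S=cam('scene')
t=lambda u,v:(T,60+(u+.5)/793*370-.5,50+(v+.5)/600*280-.5)
s=lambda u,v:(S,140+(u+.5)/800*280-.5,100+(v+.5)/600*210-.5)
print('campos',-T['T'][:3,:3].T@T['T'][:3,3],-S['T'][:3,:3].T@S['T'][:3,3])
def p(n,a,b): q,e=tri([t(*a),s(*b)]); print(n,q.round(0),np.round(e,1))
p('tray rim far-left(+x+y)',(147,294),(515,150)) 
p('tray rim +y -x',(153,384),(427,118))
p('tray rim -x-y',(260,371),(393,178))
p('tray rim +x-y',(246,281),(487,197))
p('tray rim +y+x alt',(147,294),(516,150))
p('hood front right',(474,181),(600,373)) 
p('hood front right b',(474,181),(472,322)) 
p('hood back right',(469,50),(600,373)) 
p('hood back left',(347,55),(670,275)) 
p('hood front left',(350,186),(530,238)) 
p('shelf front right',(483,299),(333,350)) 
p('shelf front left',(360,305),(398,265))
p('iso tip end',(515,172),(435,328))
p('iso pivot',(490,205),(440,395))
for n,q,z in [('c1',(147,294),35),('c2',(153,384),35),('c3',(260,371),35),('c4',(246,281),35),('plate',(200,332),64),('sfR',(483,299),30),('sfL',(360,305),30),('hoodFR',(474,181),132),('hoodFL',(350,186),132),('hoodBR',(469,50),132),('hoodBL',(347,55),132)]: print(n,atz(*t(*q),z).round(0))
```

```text
campos [ 406.24639697  -27.70238102 1070.0327308 ] [1027.74307387 -937.11747131  970.67527109]
tray rim far-left(+x+y) [534. 378.  22.] [0.3 0.3]
tray rim +y -x [409. 359.  45.] [0.5 0.5]
tray rim -x-y [427. 219.  38.] [4.3 4.3]
tray rim +x-y [550. 239.  38.] [4.1 4.1]
tray rim +y+x alt [534. 379.  21.] [0.4 0.4]
hood front right [738. -51.  59.] [67.9 67.9]
hood front right b [665. -72. 123.] [8.3 8.3]
hood back right [820. -78. 135.] [8.2 8.2]
hood back left [825.  84. 136.] [1.6 1.6]
hood front left [663.  87. 120.] [7.4 7.4]
shelf front right [517. -88.  31.] [2.1 2.1]
shelf front left [511.  81.  27.] [0.1 0.1]
iso tip end [ 659. -126.  157.] [0.5 0.5]
iso pivot [ 650. -100.   36.] [4.7 4.7]
c1 [532. 374.  35.]
c2 [409. 363.  35.]
c3 [423. 218.  35.]
c4 [547. 237.  35.]
plate [476. 291.  64.]
sfR [516. -89.  30.]
sfL [511.  81.  30.]
hoodFR [656. -76. 132.]
hoodFL [653.  81. 132.]
hoodBR [829. -74. 132.]
hoodBL [826.  83. 132.]
```

```bash
cat >> h.py <<'E'
def pose():
    o=ctrl.get_obs(); return np.array(o['ee_pos']),R.from_rotvec(o['orientation']),o
def plan(P,Rt=None):
    """units: translate first (tool axes now), then turn about tool axes"""
    p,r,o=pose(); d=r.inv().apply(np.array(P)-p)/40
    print('t',round(o['t'],2),'shift units',d.round(3),'max',np.abs(d).max().round(2),end=' ')
    if Rt is not None: print('turn units',(np.degrees((r.inv()*Rt).as_rotvec())/6).round(3),end='')
    print()
def down(yaw): # tool z down, tool y at heading yaw (deg) in world
    y=np.array([np.cos(np.radians(yaw)),np.sin(np.radians(yaw)),0]); z=np.array([0,0,-1.])
    return R.from_matrix(np.c_[np.cross(y,z),y,z])
E
python3 - <<'E'
from h import *
p,r,o=pose(); print(p,r.as_matrix().round(3),o['qpos'],o['width'])
for y in (5.5,185.5): plan([478,298,200],down(y))
E
```

```text
[ 240.44161334 -576.89628301  222.70808797] [[ 0.923  0.385  0.   ]
 [ 0.385 -0.923 -0.   ]
 [ 0.     0.    -1.   ]] [-1.19495838e+00  4.23052236e-01  1.62989192e+00  2.87265055e-05
  1.08858680e+00 -1.90020823e-02] 88.00242643024177
t 0.8 shift units [ 13.895 -17.905   0.567] max 17.91 turn units [ 1.0000e-03  0.0000e+00 -1.2146e+01]
t 0.8 shift units [ 13.895 -17.905   0.567] max 17.91 turn units [ 0.0000e+00 -1.0000e-03  1.7854e+01]
```

```bash
python3 -m jog '[[0.695,-0.895,0.028,0,0,0,0.5],[0.695,-0.895,0.028,0,0,0,0.5],[0.695,-0.895,0.028,0,0,0,0.5],[0.695,-0.895,0.028,0,0,0,0.5],[0.695,-0.895,0.028,0,0,0,0.5],[0.695,-0.895,0.028,0,0,0,0.5],[0.695,-0.895,0.028,0,0,0,0.5],[0.695,-0.895,0.028,0,0,0,0.5],[0.695,-0.895,0.028,0,0,0,0.5],[0.695,-0.895,0.028,0,0,0,0.5],[0.695,-0.895,0.028,0,0,0,0.5],[0.695,-0.895,0.028,0,0,0,0.5],[0.695,-0.895,0.028,0,0,0,0.5],[0.695,-0.895,0.028,0,0,0,0.5],[0.695,-0.895,0.028,0,0,0,0.5],[0.695,-0.895,0.028,0,0,0,0.5],[0.695,-0.895,0.028,0,0,0,0.5],[0.695,-0.895,0.028,0,0,0,0.5],[0.695,-0.895,0.028,0,0,0,0.5],[0.695,-0.895,0.028,0,0,0,0.5]]' | tail -c 600
python3 -m jog '[[0,0,0,0,0,-1,0.5],[0,0,0,0,0,-1,0.5],[0,0,0,0,0,-1,0.5],[0,0,0,0,0,-1,0.5],[0,0,0,0,0,-1,0.5],[0,0,0,0,0,-1,0.5],[0,0,0,0,0,-1,0.5],[0,0,0,0,0,-1,0.5],[0,0,0,0,0,-1,0.5],[0,0,0,0,0,-1,0.5],[0,0,0,0,0,-1,0.5],[0,0,0,0,0,-1,0.5],[0,0,0,0,0,-0.15,0.5],[0,0,0,0,0,0,0.5]]' | tail -c 600
python3 - <<'E'
from h import *
p,r,o=pose(); print(p,o['t'],o['qpos']); plan([478,298,200],down(5.5))
c=cam('wrist'); im=snap('wrist','w1.png')
for n in ['tray','pack0','grip_plate']: print(n,[(round(d['conf'],2),np.round(d['extent']).tolist()) for d in optics.masks_of(n,'wrist')])
# predicted corners
h=R.from_euler('z',5.5,degrees=True)
print(proj(c,[478,298,0]+h.apply([[65,70,35],[-65,70,35],[-65,-70,35],[65,-70,35],[5,22,64],[5,-22,64],[-5,-22,64],[-5,22,64]])).round(0).tolist())
E
```

```text
t: 2.8
ee_pos: [478.5, 300.0, 200.3]
orientation: [-3.08, -0.617, -0.001]
ft_force: [0.4, 0.0, -0.8]
width: 43.6
grasp_force: 0.0
t: 4.2
ee_pos: [478.3, 297.9, 200.4]
orientation: [2.114, 2.324, 0.0]
ft_force: [0.3, 0.0, 0.7]
width: 43.9
grasp_force: 0.0
[478.29484248 297.8990019  200.36103543] 4.2 [5.35911928e-01 3.61058391e-01 1.78595945e+00 1.96162872e-05
 9.94395013e-01 4.41580456e-01]
t 4.2 shift units [ 0.003 -0.007  0.009] max 0.01 turn units [ 0.001 -0.001 -0.016]
tray [(0.93, [263.0, 169.0, 134.0, 134.0]), (0.73, [72.0, 149.0, 142.0, 152.0]), (0.56, [198.0, 341.0, 12.0, 19.0])]
pack0 [(0.85, [231.0, 122.0, 60.0, 30.0]), (0.8, [281.0, 27.0, 62.0, 54.0]), (0.58, [235.0, 217.0, 55.0, 30.0]), (0.57, [293.0, 120.0, 58.0, 28.0])]
grip_plate [(0.75, [73.0, 149.0, 144.0, 154.0]), (0.58, [263.0, 166.0, 133.0, 138.0]), (0.52, [199.0, 339.0, 12.0, 22.0])]
[[328.0, 104.0], [195.0, 104.0], [202.0, 238.0], [321.0, 238.0], [267.0, 157.0], [267.0, 203.0], [256.0, 203.0], [256.0, 157.0]]
```

View pics/w1.png

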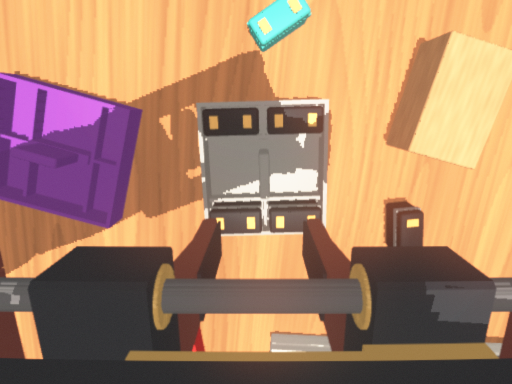

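The loaded grey tray sits at wrist pixels (197–329, 100–236) with all four packs standing in it. It matches the predicted rim to within about 5 px. I take an enlarged crop to refine yaw, plus a second, shifted view for height.

```bash
python3 -m jog '[[0,0.75,-0.3,0,0,0,0.5],[0,0.75,-0.3,0,0,0,0.5],[0,0,0,0,0,0,0.5],[0,0,0,0,0,0,0.5]]' | head -2
python3 - <<'E'
from h import *
c1=cam('wrist'); im=snap('wrist','w2.png'); np.save('c2.npy',c1,allow_pickle=True)
print([(round(d['conf'],2),np.round(d['extent']).tolist()) for d in optics.masks_of('tray','wrist')])
a=cv2.imread('pics/w1.png')[90:245,185:340]; 
h=R.from_euler('z',5.5,degrees=True)
q=proj(c1,[478,298,0]+h.apply([[65,70,35],[-65,70,35],[-65,-70,35],[65,-70,35]])); print(q.round(0).tolist())
x0,y0=(q.min(0)-12).astype(int); print(x0,y0)
b=im[y0:y0+155,x0:x0+155,::-1]
f=lambda i:cv2.resize(i,(400,400),interpolation=cv2.INTER_CUBIC)
cv2.imwrite('pics/w12.png',np.hstack([f(a),f(b)]))
E
```

```text
t: 4.8
ee_pos: [537.9, 303.5, 224.0]
[(0.72, [50.0, 151.0, 98.0, 135.0]), (0.65, [207.0, 164.0, 130.0, 131.0])]
[[266.0, 104.0], [143.0, 105.0], [154.0, 230.0], [266.0, 230.0]]
130 92
```

View pics/w12.png

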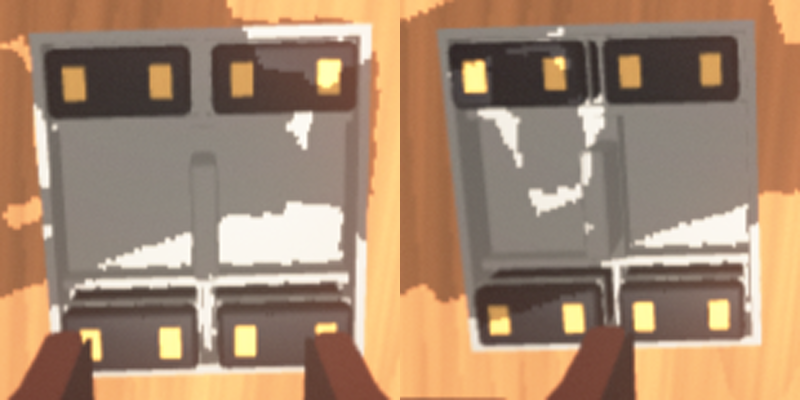

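```bash
cat > tf.py <<'E'
from h import *
from scipy.optimize import least_squares
c2=np.load('c2.npy',allow_pickle=True).item()
m=optics.camera_model('wrist'); E=np.eye(4); E[:3,:3]=down(5.5+0.016*6).as_matrix(); E[:3,3]=[478.295,297.899,200.361]
c1=dict(c2); c1['T']=np.linalg.inv(E@np.array(m['hand_eye']))
k=155/400
A=np.array([(373,24),(33,37),(57,374),(355,370)])*k+[185,90]
B=np.array([(355,20),(40,30),(73,348),(360,345)])*k+[130,92]
for a,b in zip(A,B): q,e=tri([(c1,*a),(c2,*b)]); print(q.round(1),np.round(e,1))
L=np.array([[65,70,0],[-65,70,0],[-65,-70,0],[65,-70,0]])
f=lambda x:np.r_[(proj(c1,x[:3]+R.from_euler('z',x[3]).apply(L))-A).ravel(),(proj(c2,x[:3]+R.from_euler('z',x[3]).apply(L))-B).ravel()]
s=least_squares(f,[478,298,35,.1]); print(s.x.round(2),np.degrees(s.x[3]),s.fun.round(1))
E
python3 tf.py
```

```text
[536.8 378.8  35.3] [0.1 0.1]
[408.7 362.2  32.7] [0.6 0.6]
[426.6 227.8  39.3] [0. 0.]
[554.1 233.9  19.1] [0.1 0.1]
[4.8066e+02 3.0087e+02 3.0390e+01 1.2000e-01] 6.687331030801101 [-0.9  1.2 -0.3 -1.3 -1.   0.1  1.9 -0.5  0.   0.9  0.1 -0.1  0.3  0.3
  0.1 -0.6]
```

```bash
python3 -c "
from h import *
plan([480.5,300.5,38],down(6.7))"
```

```text
t 4.9 shift units [ 0.07  -1.395  4.639] max 4.64 turn units [-0.019  0.007 -0.199]
```

```bash
python3 -m jog '[[0.035,-0.7,0,0,0,0,0.5],[0.035,-0.7,0,0,0,-0.2,0.5],[0,0,0.8,0,0,0,0.5],[0,0,0.8,0,0,0,0.5],[0,0,0.8,0,0,0,0.5],[0,0,0.7,0,0,0,0.5],[0,0,0.5,0,0,0,0.5],[0,0,0.4,0,0,0,0.5],[0,0,0.3,0,0,0,0.5],[0,0,0.2,0,0,0,0.5],[0,0,0.14,0,0,0,0.5],[0,0,0,0,0,0,0.5]]'
python3 -m jog '[[0,0,0,0,0,0,0],[0,0,0,0,0,0,0],[0,0,0,0,0,0,0],[0,0,0,0,0,0,0],[0,0,0,0,0,0,0],[0,0,0,0,0,0,0],[0,0,0,0,0,0,0],[0,0,0,0,0,0,0]]'
```

```text
t: 6.1
ee_pos: [481.6, 301.0, 38.4]
orientation: [-2.087, -2.348, 0.001]
ft_force: [0.1, 0.2, 0.2]
width: 44.0
grasp_force: 0.0
t: 6.9
ee_pos: [481.4, 300.9, 38.9]
orientation: [-2.087, -2.348, 0.002]
ft_force: [-3.4, -0.6, 5.8]
width: 10.1
grasp_force: 30.0
```

```bash
python3 -m jog '[[0,0,-0.05,0,0,0,0],[0,0,-0.1,0,0,0,0],[0,0,-0.2,0,0,0,0],[0,0,-0.3,0,0,0,0],[0,0,-0.35,0,0,0,0],[0,0,-0.35,0,0,0,0],[0,0,-0.25,0,0,0,0],[0,0,-0.15,0,0,0,0],[0,0,-0.05,0,0,0,0],[0,0,0,0,0,0,0]]'
python3 -m jog '[[-0.2,0.039,0,0,0,0,0],[-0.4,0.079,0,0,0,0,0],[-0.5,0.098,0,0,0,0,0],[-0.55,0.108,0,0,0,0,0],[-0.55,0.108,0,0,0,0,0],[-0.55,0.108,0,0,0,0,0],[-0.55,0.108,0,0,0,0,0],[-0.55,0.108,0,0,0,0,0],[-0.55,0.108,0,0,0,0,0],[-0.55,0.108,0,0,0,0,0],[-0.55,0.108,0,0,0,0,0],[-0.55,0.108,0,0,0,0,0],[-0.55,0.108,0,0,0,0,0],[-0.5,0.098,0,0,0,0.2,0],[-0.4,0.079,0,0,0,0.3,0],[-0.31,0.061,0,0,0,0.27,0],[0,0,0,0,0,0.1,0],[0,0,0,0,0,0,0],[0,0,0,0,0,0,0]]'
python3 - <<'E'
from h import *
im=snap('wrist'); tp=snap('top'); sc=snap('scene')
p,r,o=pose(); print(p,r.as_matrix().round(3).tolist(),o['t'])
f=lambda i,w,h:cv2.resize(i[:,:,::-1],(w,h),interpolation=cv2.INTER_CUBIC)
cv2.imwrite('pics/h1.png',np.hstack([f(tp[60:210,205:335],399,460),f(im,400,300) if 0 else f(sc[150:290,240:362],400,460)]))
cv2.imwrite('pics/w3.png',im[:,:,::-1])
E
```

```text
t: 7.9
ee_pos: [481.9, 301.0, 110.9]
orientation: [2.087, 2.348, 0.0]
ft_force: [-0.4, 0.4, -5.7]
width: 9.8
grasp_force: 30.0
t: 9.8
ee_pos: [578.1, -1.7, 110.6]
orientation: [-2.191, -2.251, 0.0]
ft_force: [0.1, 1.2, -5.4]
width: 9.7
grasp_force: 30.0
[578.30232127  -1.61498769 110.67857538] [[-0.027, 1.0, -0.0], [1.0, 0.027, 0.0], [0.0, -0.0, -1.0]] 9.95
```

View pics/h1.png

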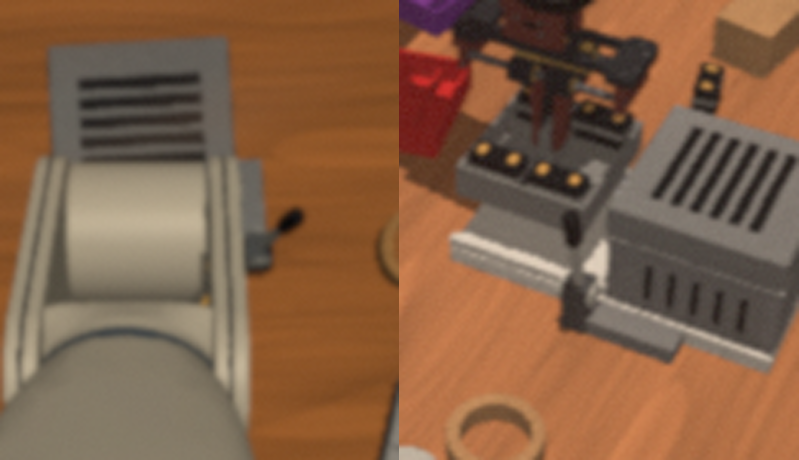

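Run:
```python
from h import *
from scipy.optimize import least_squares
T=cam('top'); S=cam('scene')
t=lambda u,v:np.array([60+(u+.5)/793*370-.5,50+(v+.5)/600*280-.5])
s=lambda u,v:np.array([140+(u+.5)/800*280-.5,100+(v+.5)/600*210-.5])
ob=[(T,t(346,55),(165,1,132,0)),(T,t(469,49),(165,-1,132,0)),(T,t(350,181),(0,1,132,0)),(T,t(475,174),(0,-1,132,0)),
(T,t(359,305),(-155,1,30,1)),(T,t(484,299),(-155,-1,30,1)),
(S,s(470,320),(0,-1,132,0)),(S,s(605,373),(165,-1,132,0)),(S,s(670,275),(165,1,132,0)),(S,s(535,237),(0,1,132,0)),
(S,s(331,350),(-155,-1,30,1)),(S,s(398,264),(-155,1,30,1))]
def f(x):
    r=[]
    for c,o,(X,sg,z,k) in ob:
        P=np.array([x[0],x[1],0])+R.from_euler('z',x[2]).apply([X,sg*x[3+k],z]); r.append(proj(c,P)[0]-o)
    return np.ravel(r)
q=least_squares(f,[666,0,.03,78,82],loss='soft_l1'); print(q.x.round(2),np.degrees(q.x[2]).round(2)); print(f(q.x).reshape(-1,2).round(1).tolist())
m=q.x; h=R.from_euler('z',m[2]); M=np.array([m[0],m[1],0])
C=M+h.apply([-85,0,58]); print('target',C); plan(C)
```

```text
[6.6519e+02 1.5000e+00 3.0000e-02 7.9380e+01 8.5570e+01] 1.54
[[-0.2, -0.8], [-0.3, -0.8], [0.1, -1.4], [0.1, -1.0], [-0.2, 1.1], [-0.7, 1.1], [-2.2, 0.3], [6.1, 0.4], [0.3, 1.3], [-4.3, -1.1], [-1.3, -0.1], [-0.7, -0.8]]
target [580.22430876  -0.7825371   58.        ]
t 9.95 shift units [0.019 0.049 1.317] max 1.32
```

View pics/w3.png

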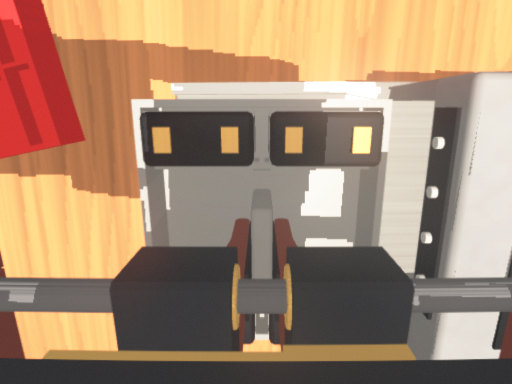

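Run:
```python
from h import *
c=cam('wrist'); M=np.array([665.2,1.5,0]); h=R.from_euler('z',1.54,degrees=True)
for u,v,z in [(200,84,30),(280,83,30),(380,82,30),(200,97,30),(300,97,30),(132,100,105),(390,100,105),(165,90,30),(460,90,132),(437,100,20)]:
    print(u,v,z,h.inv().apply(atz(c,u,v,z)-M).round(1))
```

```text
200 84 30 [-131.2   82.5   30. ]
280 83 30 [-74.   83.2  30. ]
380 82 30 [-2.4 84.2 30. ]
200 97 30 [-131.6   73.5   30. ]
300 97 30 [-59.5  73.6  30. ]
132 100 105 [-152.1   69.7  105. ]
390 100 105 [-23.   69.9 105. ]
165 90 30 [-156.6   78.4   30. ]
460 90 132 [ -4.1  73.5 132. ]
437 100 20 [45.9 72.4 20. ]
```

```bash
python3 -m jog '[[0,0.05,0.1,0,0,0,0],[0,0,0.2,0,0,0,0],[0,0,0.3,0,0,0,0],[0,0,0.25,0,0,0,0],[0,0,0.2,0,0,0,0],[0,0,0.1,0,0,0,0],[0,0,0.05,0,0,0,0],[0,0,0,0,0,0,0]]'
python3 -m jog '[[0,0,0.03,0,0,0,0],[0,0,0.03,0,0,0,0],[0,0,0,0,0,0,0]]'
```

```text
t: 10.75
ee_pos: [580.5, -2.3, 62.5]
orientation: [-2.192, -2.25, 0.0]
ft_force: [0.1, 0.8, -5.2]
width: 10.0
grasp_force: 30.0
t: 11.05
ee_pos: [580.6, -2.3, 60.4]
orientation: [2.192, 2.25, 0.0]
ft_force: [-0.5, 0.7, -6.3]
width: 9.8
grasp_force: 30.0
```

```bash
python3 -m jog '[[0,0,0.03,0,0,0,0],[0,0,0.02,0,0,0,0],[0,0,0,0,0,0,0]]'; python3 -m jog '[[0,0,0.02,0,0,0,0],[0,0,0,0,0,0,0]]'
```

```text
t: 11.35
ee_pos: [580.7, -2.3, 58.9]
orientation: [2.192, 2.25, 0.0]
ft_force: [-2.6, 0.0, 2.3]
width: 9.7
grasp_force: 30.0
t: 11.55
ee_pos: [580.7, -2.3, 58.9]
orientation: [2.192, 2.25, 0.0]
ft_force: [-4.4, 0.2, 11.6]
width: 10.2
grasp_force: 30.0
```

```bash
python3 -m jog '[[0,0,-0.02,0,0,0,0.4],[0,0,0,0,0,0,0.4],[0,0,0,0,0,0,0.4],[0,0,0,0,0,0,0.4],[0,0,-0.3,0,0,0,0.4],[0,0,-0.6,0,0,0,0.4],[0,0,-0.8,0,0,0,0.4],[0,0,-0.8,0,0,0,0.4],[0,0,-0.8,0,0,0,0.4],[0,0,-0.6,0,0,0,0.4],[0,0,0,0,0,0,0.4]]'
python3 - <<'E'
from h import *
im=snap('wrist','w4.png'); c=cam('wrist'); p,r,o=pose(); print(p,o['t'],o['qpos'].round(2) if hasattr(o['qpos'],'round') else o['qpos'])
M=np.array([665.2,1.5,0]); h=R.from_euler('z',1.54,degrees=True)
print(proj(c,M+h.apply([[-20,70,55],[-150,70,55],[-150,-70,55],[-20,-70,55],[-155,77,30],[-155,-77,30],[0,72,20],[0,-72,20]])).round(0).tolist())
# lean: tool z down & toward dock +x ; tool y along dock +-y
th=np.radians(40)
for sg in (1,-1):
    z=np.array([np.sin(th),0,-np.cos(th)]); y=np.array([0,sg,0]); X=np.cross(y,z)
    Rt=h*R.from_matrix(np.c_[X,y,z]); plan(M+h.apply([-185,-2,140]),Rt)
E
```

```text
t: 12.65
ee_pos: [582.8, -2.3, 218.8]
orientation: [2.188, 2.246, 0.008]
ft_force: [1.2, -0.1, 0.8]
width: 35.0
grasp_force: 0.0
[581.59966291  -2.2905918  216.59645728] 12.7 [-0.02  0.37  1.74  0.    1.04 -0.05]
[[327.0, 103.0], [192.0, 103.0], [199.0, 238.0], [320.0, 238.0], [192.0, 96.0], [199.0, 235.0], [339.0, 101.0], [332.0, 228.0]]
t 12.7 shift units [-0.013 -2.541  1.904] max 2.54 turn units [ -5.188  -5.182 -14.346]
t 12.7 shift units [-0.013 -2.541  1.904] max 2.54 turn units [-5.181  5.188 14.335]
```

View pics/w4.png

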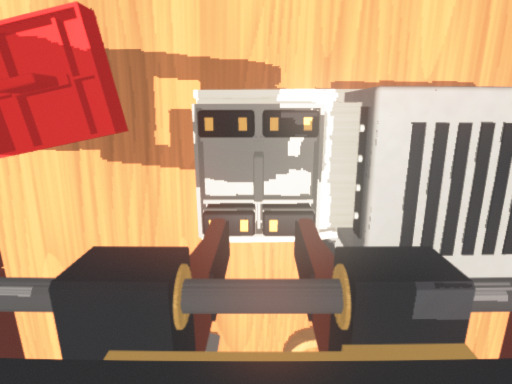

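Tray is on the shelf at wrist pixels (195–325, 95–238): straight, between the rails, all four packs standing. Now back off and lean the tool 40°.

```bash
python3 -m jog '[[0,-0.4,0,0,0,0,0.6],[0,-0.7,0,0,0,0,0.6],[0,-0.7,0,0,0,0,0.6],[0,-0.5,0,0,0,0,0.6],[0,-0.25,0,0,0,1,0.6],[0,0,0,0,0,1,0.6],[0,0,0,0,0,1,0.6],[0,0,0,0,0,1,0.6],[0,0,0,0,0,1,0.6],[0,0,0,0,0,1,0.6],[0,0,0,0,0,1,0.6],[0,0,0,0,0,1,0.6],[0,0,0,0,0,1,0.6],[0,0,0,0,0,1,0.6],[0,0,0,0,0,1,0.6],[0,0,0,0,0,1,0.6],[0,0,0,0,0,1,0.6],[0,0,0,0,0,1,0.6],[0,0,0,0,0,1,0.6],[0,0,0,0,0,0,0.6]]'
python3 -m jog '[[0,0,0,0,1,0,0.6],[0,0,0,0,1,0,0.6],[0,0,0,0,1,0,0.6],[0,0,0,0,1,0,0.6],[0,0,0,0,1,0,0.6],[0,0,0,0,1,0,0.6],[0,0,0,0,0.67,0,0.6],[0,0,0,0,0,0,0.6]]'
cat >> h.py <<'E'
M=np.array([665.2,1.5,0]); hd=R.from_euler('z',1.54,degrees=True)
def lean(deg):
    th=np.radians(deg); z=np.array([np.sin(th),0,-np.cos(th)]); y=np.array([0,-1,0]); return hd*R.from_matrix(np.c_[np.cross(y,z),y,z])
def st():
    p,r,o=pose(); print('t',round(o['t'],2),'dock',hd.inv().apply(p-M).round(1),'F',hd.inv().apply(o['ft_force']).round(1),'w',o['width'])
E
python3 - <<'E'
from h import *
st(); p,r,o=pose(); print(r.as_matrix().round(2).tolist(),o['qpos']); plan(M+hd.apply([-177,-2,32]),lean(40))
c=cam('wrist'); im=snap('wrist','w5.png')
E
```

```text
t: 14.7
ee_pos: [477.6, -4.9, 213.2]
orientation: [-3.141, -0.04, 0.004]
ft_force: [-0.8, -0.3, -0.2]
width: 52.8
grasp_force: 0.0
t: 15.5
ee_pos: [478.1, 0.3, 214.3]
orientation: [-2.962, -0.053, -0.955]
ft_force: [-0.3, -0.0, -0.3]
width: 52.4
grasp_force: 0.0
t 15.5 dock [-187.1    3.9  214.3] F [-0.3 -0.  -0.3] w 52.39721858903999
[[0.81, 0.04, 0.58], [0.02, -1.0, 0.04], [0.58, -0.02, -0.81]] [-0.07846623  0.04653359  2.35146203  0.5963993   0.14954354  0.89188976]
t 15.5 shift units [-2.459  0.228  3.842] max 3.84 turn units [-0.214  0.706  0.011]
```

```bash
python3 -m jog '[[0,0,0,0,-0.8,0,0.6],[0,0,0,0,-0.8,0,0.6],[0,0,0,0,-0.8,0,0.6],[0,0,0,0,-0.2,0,0.6],[0,0,0,0,0,0,0.6],[0,0,0,0,0,0,0.6]]' | tail -5 | head -1
python3 - <<'E'
from h import *
st(); p,r,o=pose(); print(r.as_matrix().round(2).tolist(),o['qpos']); plan(M+hd.apply([-180,-2,60]),lean(20))
E
```

```text
ee_pos: [479.6, 2.7, 214.9]
t 16.15 dock [-185.5    6.2  214.9] F [0.  0.3 0.7] w 52.48507126530218
[[0.93, 0.05, 0.37], [0.03, -1.0, 0.04], [0.37, -0.02, -0.93]] [-0.0579877   0.07736117  2.1934949   0.12681602  0.49583638  1.3713275 ]
t 16.15 shift units [-1.317  0.299  3.638] max 3.64 turn units [-0.273 -0.314  0.089]
```

```bash
python3 -m jog '[[0,0.3,0,-0.27,-0.31,0.09,0.6],[-0.3,0,0.8,0,0,0,0.6],[-0.35,0,0.9,0,0,0,0.6],[-0.35,0,0.9,0,0,0,0.6],[-0.25,0,0.7,0,0,0,0.6],[-0.1,0,0.3,0,0,0,0.6],[0,0,0,0,0,0,0.6]]' | tail -5 | head -1
python3 - <<'E'
from h import *
st(); p,r,o=pose(); print(r.as_matrix().round(3).tolist(),o['qpos']); plan(M+hd.apply([-172,-2,33]),lean(20))
E
```

```text
ee_pos: [477.5, -9.3, 60.8]
t 16.85 dock [-187.9   -5.7   60.8] F [0.3 0.  0.9] w 52.885117120250555
[[0.942, 0.027, 0.335], [0.024, -1.0, 0.011], [0.336, -0.002, -0.942]] [-0.06554501  0.431957    2.26632794  0.30901205  0.10770834  1.17718369]
t 16.85 shift units [ 0.141 -0.092  0.788] max 0.79 turn units [-0.017  0.066 -0.008]
```

```bash
python3 -m jog '[[0,0,0,0,-0.8,0,0.6],[0,0,0,0,-0.8,0,0.6],[0,0,0,0,-0.8,0,0.6],[0,0,0,0,-0.1,0,0.6],[0,0,0,0,0,0,0.6],[0,0,0,0,0,0,0.6]]' | tail -5 | head -1
python3 - <<'E'
from h import *
st(); p,r,o=pose(); print(r.as_matrix().round(3).tolist(),o['qpos']); plan(M+hd.apply([-172,-2,35]),lean(5))
E
```

```text
ee_pos: [479.0, -9.3, 63.0]
t 17.45 dock [-186.4   -5.8   63. ] F [ 0.2 -0.4 -0.3] w 52.73280524056589
[[0.996, 0.027, 0.086], [0.027, -1.0, 0.004], [0.086, -0.001, -0.996]] [-0.04947737  0.45578865  2.09797603  0.01671551  0.50170858  1.4801677 ]
t 17.45 shift units [ 0.297 -0.094  0.73 ] max 0.73 turn units [-0.014  0.007 -0.001]
```

```bash
python3 -m jog '[[0.1,-0.09,0.2,0,0,0,0.6],[0.1,0,0.3,0,0,0,0.6],[0.1,0,0.23,0,0,0,0.6],[0.1,0,0.009,0,0,0,0.6],[0,0,0,0,0,0,0.6]]' | tail -5 | head -1
python3 -c "
from h import *
st()"
python3 -m jog '[[0.1,0,0.009,0,0,0,0.6],[0.1,0,0.009,0,0,0,0.6],[0.1,0,0.009,0,0,0,0.6],[0.1,0,0.009,0,0,0,0.6],[0.1,0,0.009,0,0,0,0.6],[0.1,0,0.009,0,0,0,0.6],[0.1,0,0.009,0,0,0,0.6],[0.1,0,0.009,0,0,0,0.6]]' | tail -5 | head -1
python3 -c "
from h import *
st(); print(ctrl.get_obs()['qpos'])"
```

```text
ee_pos: [498.8, -5.1, 34.3]
t 17.95 dock [-166.5   -2.2   34.3] F [-0.2  0.3  1.4] w 52.84732936548938
ee_pos: [528.1, -4.2, 34.7]
t 18.75 dock [-137.2   -2.1   34.7] F [-8.6 -0.1  6.9] w 52.57070838673549
[-0.03453578  0.55900385  1.99460991  0.01395038  0.50774248  1.49726948]
```

```bash
python3 -m jog '[[0.12,0,0.0,0,0,0,0.6],[0.15,0,0.01,0,0,0,0.6],[0.15,0,0.01,0,0,0,0.6],[0.15,0,0.01,0,0,0,0.6],[0.15,0,0.01,0,0,0,0.6],[0.15,0,0.01,0,0,0,0.6],[0.15,0,0.01,0,0,0,0.6],[0.15,0,0.01,0,0,0,0.6],[0.15,0,0.01,0,0,0,0.6],[0.15,0,0.01,0,0,0,0.6],[0.12,0,0.01,0,0,0,0.6]]' | tail -5 | head -1
python3 - <<'E'
from h import *
st(); print(ctrl.get_obs()['qpos']); im=snap('wrist','w6.png'); sc=snap('scene')
f=lambda i,w,h:cv2.resize(i[:,:,::-1],(w,h),interpolation=cv2.INTER_CUBIC)
cv2.imwrite('pics/w6c.png',np.hstack([f(im,400,300),f(sc[160:265,240:380],400,300)]))
E
```

```text
ee_pos: [594.8, -2.6, 36.3]
t 19.85 dock [-70.4  -2.2  36.3] F [-2.5  0.3 -1.5] w 52.71572366980517
[-0.02754632  0.61667189  1.84978954  0.01116821  0.58956341  1.50723027]
```

View pics/w6c.png

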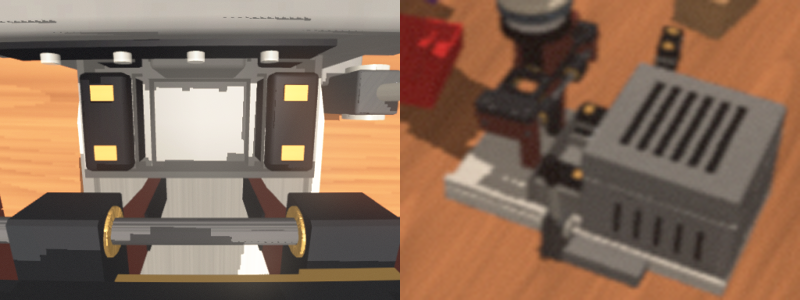

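Run:
```python
from h import *
from scipy.optimize import least_squares
D=[(.42305,1.62989,1.08859,np.hypot(240.44,576.9),222.7),(.36106,1.78596,.994395,np.hypot(478.295,297.9),200.36),(.37,1.74,1.04,581.6,216.6),(.45579,2.09798,.50171,479.1,63),(.559,1.99461,.50774,528.1,34.7),(.61667,1.84979,.58956,594.8,36.3)]
D=np.array(D); w=np.array([1,1,.2,1,1,1])
def fk(x,q2,q3,q5):
    s1,s2,s3=q2,q2+q3,q2+q3+q5
    return np.array([x[0]+x[1]*np.sin(s1)+x[2]*np.sin(s2)+x[4]*np.cos(s2)+x[3]*np.sin(s3), x[5]+x[1]*np.cos(s1)+x[2]*np.cos(s2)-x[4]*np.sin(s2)+x[3]*np.cos(s3)])
g=lambda x:np.r_[np.ravel([w[i]*(fk(x,*d[:3])-d[3:]) for i,d in enumerate(D)]),1e-3*(x-[0,450,400,250,0,150])]
s=least_squares(g,[0,450,400,250,0,150]); print(s.x.round(1),s.fun.round(1))
for X,z in [(655,35),(655,45),(640,45)]:
  for a in (20,25,30,40,45,50):
    f=lambda q:fk(s.x,q[0],q[1],np.pi-np.radians(a)-q[0]-q[1])-[X,z]
    q=least_squares(f,[.6,1.9]).x; print(X,z,a,q.round(3),'q5',(np.pi-np.radians(a)-q.sum()).round(3))
```

```text
[3.000e-01 5.635e+02 4.839e+02 3.009e+02 7.630e+01 3.019e+02] [ 0.   0.1  0.1  0.1 -0.8 -0.8 -0.   0.   0.1 -0.  -0.   0.   0.   0.1
  0.1  0.1  0.1  0.2]
655 35 20 [0.633 1.89 ] q5 0.27
655 35 25 [0.631 1.945] q5 0.13
655 35 30 [0.636 1.996] q5 -0.014
655 35 40 [0.672 2.086] q5 -0.314
655 35 45 [0.704 2.123] q5 -0.47
655 35 50 [0.744 2.154] q5 -0.629
655 45 20 [0.615 1.889] q5 0.288
655 45 25 [0.612 1.944] q5 0.149
655 45 30 [0.616 1.996] q5 0.006
655 45 40 [0.65  2.087] q5 -0.294
655 45 45 [0.681 2.125] q5 -0.45
655 45 50 [0.72  2.157] q5 -0.609
640 45 20 [0.601 1.923] q5 0.268
640 45 25 [0.599 1.977] q5 0.129
640 45 30 [0.605 2.028] q5 -0.015
640 45 40 [0.642 2.119] q5 -0.318
640 45 45 [0.675 2.157] q5 -0.475
640 45 50 [0.717 2.189] q5 -0.636
```

The tray is half under the hood and straight, with its packs standing (left view, packs at (105,120) and (295,120)). A leaned wrist runs into joint 5's limit. From the fitted kinematics, a lean of about 23° with the tip at z≈45 stays in range and clears the hood, so I lean in steps while pushing.

```bash
python3 -m jog '[[-0.15,0,0,0,0,0,0.6],[0,0,-0.1,0,0,0,0.6],[0,0,-0.1,0,0,0,0.6],[0.1,0,0.008,0,0,0,0.6],[0.12,0,0.01,0,0,0,0.6],[0.12,0,0.01,0,0,0,0.6],[0.12,0,0.01,0,0,0,0.6],[0.12,0,0.01,0,0,0,0.6],[0.12,0,0.01,0,0,0,0.6],[0.08,0,0.007,0,0,0,0.6],[0,0,0,0,0.5,0,0.6],[0,0,0,0,0.5,0,0.6],[0,0,0,0,0.5,0,0.6],[0,0,0,0,0,0,0.6]]' | sed -n 4p
python3 - <<'E'
from h import *
st(); p,r,o=pose(); print(r.as_matrix().round(3)[:,2],o['qpos'])
E
```

```text
ft_force: [0.2, -0.3, 0.2]
t 21.35 dock [-47.7  -2.1  43.2] F [ 0.2 -0.3  0.2] w 52.550569356267644
[ 0.239  0.008 -0.971] [-0.02994599  0.59479893  1.90547011  0.03899377  0.40094181  1.47997176]
```

```bash
python3 -m jog '[[0.08,0,0.009,0,0,0,0.6],[0.1,0,0.014,0,0,0,0.6],[0.1,0,0.014,0,0,0,0.6],[0.1,0,0.014,0,0,0,0.6],[0.08,0,0.014,0,0,0,0.6],[0,0,0,0,0.5,0,0.6],[0,0,0,0,0.5,0,0.6],[0,0,0,0,0.5,0,0.6],[0,0,0,0,0,0,0.6],[0,0,0,0,0,0,0.6]]' | sed -n 4p
python3 - <<'E'
from h import *
st(); p,r,o=pose(); print(r.as_matrix().round(3).tolist(),o['qpos']); plan(p,lean(23))
E
```

```text
ft_force: [0.7, 0.5, 0.3]
t 22.35 dock [-26.9  -2.2  46.2] F [0.7 0.5 0.3] w 52.90575803041642
[[0.921, 0.027, 0.39], [0.024, -1.0, 0.012], [0.39, -0.002, -0.921]] [-0.03287284  0.59452357  1.96408456  0.13477633  0.18500572  1.38378842]
t 22.35 shift units [0. 0. 0.] max 0.0 turn units [-0.014  0.01  -0.005]
```

```bash
python3 -m jog '[[0.046,0,0.0195,0,0,0,0.6],[0.046,0,0.0195,0,0,0,0.6],[0.046,0,0.0195,0,0,0,0.6],[0.023,0,0.01,0,0,0,0.6]]'|sed -n '2p;4p'
python3 -m jog '[[0.023,0,0.01,0,0,0,0.6],[0.023,0,0.01,0,0,0,0.6],[0.023,0,0.01,0,0,0,0.6]]'|sed -n '2p;4p'
python3 -m jog '[[0.023,0,0.01,0,0,0,0.6],[0.023,0,0.01,0,0,0,0.6]]'|sed -n '2p;4p'
python3 - <<'E'
from h import *
st(); p,r,o=pose(); print(o['qpos'])
E
```

```text
ee_pos: [643.5, -1.1, 45.5]
ft_force: [-8.1, -0.4, 5.9]
ee_pos: [646.2, -1.0, 45.5]
ft_force: [-7.3, -0.1, 7.2]
ee_pos: [648.2, -0.9, 45.4]
ft_force: [-7.7, -0.9, 6.9]
t 23.25 dock [-17.1  -2.   45.4] F [-7.8 -0.7  6.9] w 52.57832430146837
[-0.03149403  0.60462347  1.94015793  0.12195591  0.20226426  1.39781502]
```

```bash
python3 -m jog '[[0.023,0,0.01,0,0,0,0.6],[0.023,0,0.01,0,0,0,0.6],[0.023,0,0.01,0,0,0,0.6]]'|sed -n '2p;4p'
python3 -m jog '[[0.023,0,0.01,0,0,0,0.6],[0.023,0,0.01,0,0,0,0.6]]'|sed -n '2p;4p'
```

```text
ee_pos: [650.1, -0.9, 45.0]
ft_force: [-12.0, -1.0, 9.5]
ee_pos: [652.0, -0.8, 45.0]
ft_force: [-12.8, -0.4, 9.6]
```

Run:
```python
from h import *
im=snap('wrist','w7.png'); st(); c=cam('wrist')
print(proj(c,M+hd.apply([[0,-79,132],[0,79,132],[-12,-104,42],[0,72,20],[0,-72,20],[-2.5,70,55],[-2.5,-70,55]])).round(0).tolist())
```

```text
t 23.8 dock [-12.9  -2.   45.1] F [-10.6   0.1   8.3] w 52.80890262924994
[[531.0, 189.0], [-30.0, 189.0], [445.0, 235.0], [141.0, 216.0], [373.0, 216.0], [119.0, 216.0], [392.0, 217.0]]
```

View pics/w7.png

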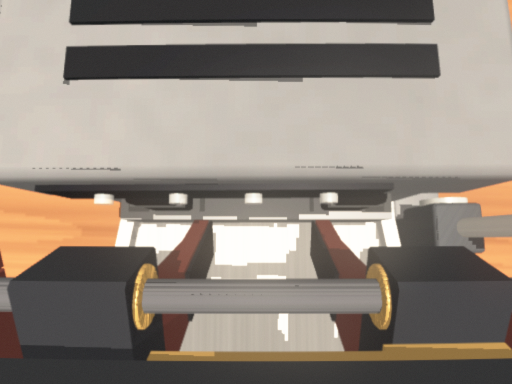

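The wrist picture shows the tray front wall's rim at row ~216, just short of the hood's lower edge at row ~200. It is straight (cols 120–392), and the bar pivot is at (440,230). The force rise fits meeting the contact block at TCP x≈-16, so home should come at about -4 to -8.

```bash
python3 -m jog '[[0.031,0,-0.009,0,0.15,0,0.6],[0.031,0,-0.009,0,0.1,0,0.6]]'|sed -n '2p;4p'
python3 -m jog '[[0.023,0,0.01,0,0,0,0.6],[0.023,0,0.01,0,0,0,0.6]]'|sed -n '2p;4p'
python3 - <<'E'
from h import *
st(); p,r,o=pose(); print(o['qpos'],np.degrees(np.arcsin(r.as_matrix()[0,2])))
E
```

```text
ee_pos: [654.9, -0.8, 46.2]
ft_force: [-4.2, 0.4, -2.7]
ee_pos: [657.9, -0.8, 46.7]
ft_force: [-3.6, -0.6, -2.2]
t 24.2 dock [-7.3 -2.1 46.7] F [-3.7 -0.5 -2.2] w 52.609718843222
[-0.03134106  0.61021275  1.93605135  0.14868192  0.17376093  1.37171348] 24.291015423111197
```

```bash
python3 -m jog '[[0.023,0,0.01,0,0,0,0.6],[0,0,0,0,0,0,0.6]]'|sed -n '2p;4p'
python3 -m jog '[[0.023,0,0.01,0,0,0,0.6],[0,0,0,0,0,0,0.6]]'|sed -n '2p;4p'
```

```text
ee_pos: [659.8, -0.8, 47.3]
ft_force: [-2.6, -0.4, -2.7]
ee_pos: [660.2, -0.8, 47.1]
ft_force: [-4.5, 0.1, -2.7]
```

```bash
python3 -m jog '[[0.022,0,0.015,0,0,0,0.6],[0,0,0,0,0,0,0.6]]'|sed -n '2p;4p'
python3 -m jog '[[0.022,0,0.015,0,0,0,0.6],[0,0,0,0,0,0,0.6]]'|sed -n '2p;4p'
```

```text
ee_pos: [660.3, -0.8, 46.4]
ft_force: [-6.9, -1.1, -2.2]
ee_pos: [660.4, -0.8, 45.8]
ft_force: [-7.9, -1.9, -2.4]
```

```bash
python3 - <<'E'
from h import *
st(); p,r,o=pose(); print(o['qpos'],o['moment'],np.degrees(np.arcsin(r.as_matrix()[0,2])))
E
python3 -m jog '[[0.023,0,0.01,0,0,0,0.6],[0,0,0,0,0,0,0.6]]'|sed -n '2p;4p'
python3 -m jog '[[0.023,0,0.01,0,0,0,0.6],[0,0,0,0,0,0,0.6]]'|sed -n '2p;4p'
python3 - <<'E'
from h import *
st(); p,r,o=pose(); print(o['qpos'],o['moment'],np.degrees(np.arcsin(r.as_matrix()[0,2])))
E
```

```text
t 25.0 dock [-4.9 -2.2 45.8] F [-7.9 -1.7 -2.4] w 52.87778969454176
[-0.0312295   0.61419037  1.9290256   0.14394226  0.17925565  1.37665798] [-0.33945014  1.77028414 -0.0217298 ] 24.147097541540692
ee_pos: [660.5, -0.8, 45.3]
ft_force: [-10.6, -2.8, -1.0]
ee_pos: [660.6, -0.8, 45.1]
ft_force: [-13.5, -3.5, 1.6]
t 25.4 dock [-4.7 -2.2 45.1] F [-13.6  -3.1   1.6] w 52.71676380411019
[-0.03127345  0.61553758  1.92648357  0.14103573  0.18379535  1.37953421] [-0.48569976  2.34395608 -0.09587378] 23.954014096477568
```

```bash
python3 -m jog '[[-0.1,0,-0.04,0,0,0,0.6],[-0.3,0,-0.12,0,0,0,0.6],[-0.4,0,-0.18,0,0,0,0.6],[-0.4,0,-0.18,0,0,0,0.6],[0,0,-0.2,0,0,0,0.3],[0,0,0,0,0,0,0],[0,0,0,0,0,0,0]]'|sed -n '2p;4p'
python3 - <<'E'
from h import *
st(); im=snap('wrist'); c=cam('wrist'); o=ctrl.get_obs(); print(o['qpos'])
for x in (-4,0,4): print(x,proj(c,M+hd.apply([[x,-60,55],[x,60,55],[x,-60,132],[x,60,132],[x,-60,96],[x,60,96]])).round(0).tolist())
print([(n,[(round(d['conf'],2),np.round(d['extent']).tolist()) for d in optics.masks_of(n,'wrist')]) for n in ('tray','isolator')])
cv2.imwrite('pics/w8.png',cv2.resize(im[130:330,100:490,::-1],(800,410),interpolation=cv2.INTER_CUBIC))
E
```

```text
ee_pos: [611.0, -2.3, 54.8]
ft_force: [-0.1, 0.7, 0.1]
t 26.1 dock [-54.3  -2.4  54.8] F [-0.1  0.7  0.1] w 31.95262941123327
[-0.03728137  0.55538068  2.04162853  0.23526627  0.11940454  1.27911381]
-4 [[362.0, 147.0], [149.0, 147.0], [432.0, 74.0], [70.0, 74.0], [390.0, 117.0], [117.0, 117.0]]
0 [[361.0, 140.0], [149.0, 140.0], [431.0, 63.0], [71.0, 63.0], [389.0, 109.0], [118.0, 109.0]]
4 [[361.0, 133.0], [150.0, 133.0], [430.0, 52.0], [73.0, 52.0], [389.0, 100.0], [119.0, 100.0]]
[('tray', [(0.84, [255.0, 129.0, 246.0, 54.0])]), ('isolator', [(0.95, [460.0, 153.0, 104.0, 75.0])])]
```

View pics/w8.png

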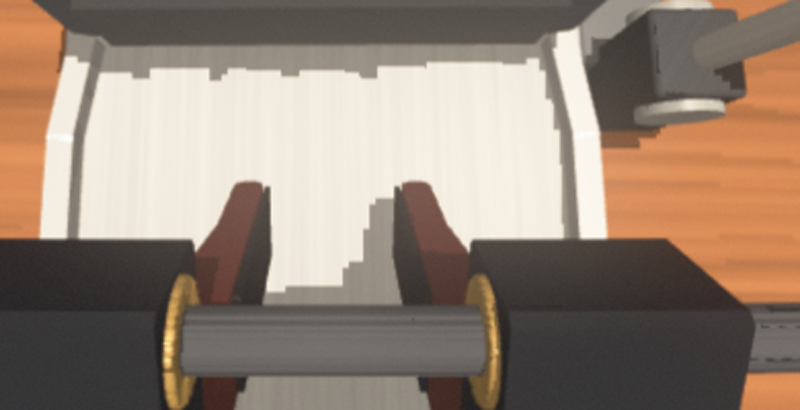

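Run:
```python
from h import *
c=cam('wrist'); f=lambda u,v:(100+u*.4875,130+v*.4878)
for n,u,v,z in [('wall bottom L',150,45,20),('wall bottom R',500,44,20),('kinkL',48,135,30),('kinkR',603,132,30),('mouthL',68,33,30),('mouthR',580,30,30),('railL at kink inner',80,135,30),('R',572,132,30),('pivot front',680,110,42)]:
    print(n,hd.inv().apply(atz(c,*f(u,v),z)-M).round(1))
```

```text
wall bottom L [ 2.5 56.  20. ]
wall bottom R [  2.9 -58.6  20. ]
kinkL [-29.   83.1  30. ]
kinkR [-28.  -86.2  30. ]
mouthL [ 3.4 79.3 30. ]
mouthR [  4.5 -81.3  30. ]
railL at kink inner [-29.   73.2  30. ]
R [-28.  -76.7  30. ]
pivot front [ -23.6 -104.2   42. ]
```

The picture shows the tray front wall straight across at crop row ~45, at the rail ends. Measured against the rail kinks it is about 1.2 mm inside the mouth, so the tray is home. The isolator pivot post is at crop (690,55), its bar pointing out to the right. Now the isolator, with closed fingers.

Run:
```python
from h import *
p,r,o=pose(); plan(M+hd.apply([-54,-2.4,124]),lean(23)); Rl=lean(23)
u=lambda d:(Rl.inv().apply(hd.apply(np.array(d,float)))/40).round(3)
print('y-174',u([0,-173.6,0]),'x+41',u([41,0,0]),'up10',u([0,0,10]),'y+10',u([0,10,0]))
```

```text
t 26.25 shift units [ 0.758  0.002 -1.585] max 1.58 turn units [-0.012 -0.249 -0.004]
y-174 [ 0.    4.34 -0.  ] x+41 [ 0.944 -0.     0.4  ] up10 [ 0.098  0.    -0.23 ] y+10 [-0.   -0.25 -0.  ]
```

```bash
python3 -m jog '[[0.15,0,-0.32,0,-0.25,0,0],[0.15,0,-0.32,0,0,0,0],[0.15,0,-0.32,0,0,0,0],[0.15,0,-0.32,0,0,0,0],[0.15,0,-0.3,0,0,0,0],[0,0.4,0,0,0,0,0],[0,0.6,0,0,0,0,0],[0,0.7,0,0,0,0,0],[0,0.7,0,0,0,0,0],[0,0.7,0,0,0,0,0],[0,0.7,0,0,0,0,0],[0,0.54,0,0,0,0,0],[0,0,0,0,0,0,0],[0,0,0,0,0,0,0]]'|sed -n '2p;4p'
python3 - <<'E'
from h import *
st(); p,r,o=pose(); print(o['qpos'],o['width']); plan(M+hd.apply([-13,-176,124]),lean(23))
E
```

```text
ee_pos: [616.2, -176.0, 122.7]
ft_force: [-0.4, 0.2, 0.2]
t 27.65 dock [ -53.8 -176.1  122.7] F [-0.4  0.2  0.2] w 0.5313177195771919
[-0.37014812  0.4662116   1.92469809  0.39187475  0.40792956  0.84106798] 0.5313177195771919
t 27.65 shift units [ 0.953 -0.004  0.366] max 0.95 turn units [-0.012  0.02  -0.015]
```

```bash
python3 -m jog '[[0.3,0,0.12,0,0,0,0],[0.4,0,0.15,0,0,0,0],[0.25,0,0.1,0,0,0,0],[0,-0.1,0,0,0,0,0],[0,-0.2,0,0,0,0,0],[0,-0.2,0,0,0,0,0],[0,-0.2,0,0,0,0,0],[0,-0.2,0,0,0,0,0],[0,-0.2,0,0,0,0,0],[0,-0.2,0,0,0,0,0]]'|sed -n '2p;4p'
python3 -c "
from h import *
st()"
python3 -m jog '[[0,-0.2,0,0,0,0,0],[0,-0.2,0,0,0,0,0],[0,-0.2,0,0,0,0,0],[0,-0.2,0,0,0,0,0],[0,-0.2,0,0,0,0,0],[0,-0.2,0,0,0,0,0]]'|sed -n '2p;4p'
python3 -c "
from h import *
st(); print(ctrl.get_obs()['qpos'])"
```

```text
ee_pos: [655.6, -122.2, 124.5]
ft_force: [-1.0, -1.4, 0.2]
t 28.65 dock [ -12.9 -123.4  124.5] F [-1.  -1.3  0.2] w 0.41660972676567626
ee_pos: [654.1, -74.0, 124.1]
ft_force: [1.3, -2.3, 0.3]
t 29.25 dock [-13.1 -75.1 124.1] F [ 1.3 -2.4  0.3] w 0.756018948280819
[-0.1666274   0.47763274  1.89769926  0.20663541  0.3813508   1.20047173]
```

```bash
python3 -m jog '[[-0.079,-0.289,0.186,0,0,0,0],[-0.079,-0.289,0.186,0,0,0,0],[-0.111,-0.196,0.261,0,0,0,0],[-0.111,-0.196,0.261,0,0,0,0],[-0.085,-0.081,0.199,0,0,0,0]]'|sed -n '2p;4p'
python3 -c "
from h import *
st()"
python3 -m jog '[[-0.085,-0.081,0.199,0,0,0,0],[-0.076,-0.034,0.178,0,0,0,0],[-0.04,-0.02,0.09,0,0,0,0],[0,0,0,0,0,0,0]]'|sed -n '2p;4p'
python3 -c "
from h import *
st(); print(ctrl.get_obs()['qpos'])"
```

```text
ee_pos: [652.5, -31.5, 75.4]
ft_force: [-0.8, 1.2, 1.8]
t 29.75 dock [-13.6 -32.6  75.4] F [-0.8  1.2  1.8] w 0.32492044016209104
ee_pos: [652.2, -27.3, 55.5]
ft_force: [-0.1, -0.9, -1.0]
t 30.15 dock [-13.8 -28.5  55.5] F [-0.1 -0.9 -1. ] w 0.706103595837896
[-0.08057131  0.59031073  1.92934354  0.19032108  0.22989483  1.28699634]
```

```bash
python3 -m jog '[[-0.02,0,0.046,0,0,0,0],[-0.02,0,0.046,0,0,0,0],[0,0,0,0,0,0,0]]'|sed -n '2p;4p'
python3 -m jog '[[-0.01,0,0.023,0,0,0,0],[-0.01,0,0.023,0,0,0,0],[0,0,0,0,0,0,0]]'|sed -n '2p;4p'
```

```text
ee_pos: [652.8, -27.4, 52.6]
ft_force: [-1.0, 0.2, -0.2]
ee_pos: [652.7, -27.3, 50.5]
ft_force: [-0.5, 0.5, 0.1]
```

Run:
```python
from h import *
for n in ('wrist','scene','top'):
    im=snap(n,'f_%s.png'%n); c=cam(n)
    for t in ('isolator','isolator_tip'):
        print(n,t,[(round(d['conf'],2),np.round(d['extent']).tolist()) for d in optics.masks_of(t,n)])
    for a in (0.3,1.2,1.57,1.7,1.87):
        s=a-.3; print(a,proj(c,M+hd.apply([[-10.5,-105.5+r*np.sin(s),42+r*np.cos(s)] for r in (0,74,120)])).round(0).tolist())
```

```text
wrist isolator [(0.72, [301.0, 228.0, 241.0, 62.0])]
wrist isolator_tip [(0.64, [298.0, 228.0, 236.0, 63.0])]
0.3 [[396.0, 232.0], [484.0, 227.0], [634.0, 218.0]]
1.2 [[396.0, 232.0], [304.0, 230.0], [207.0, 227.0]]
1.57 [[396.0, 232.0], [272.0, 231.0], [176.0, 231.0]]
1.7 [[396.0, 232.0], [267.0, 232.0], [177.0, 231.0]]
1.87 [[396.0, 232.0], [265.0, 232.0], [183.0, 232.0]]
scene isolator [(0.35, [241.0, 304.0, 21.0, 38.0])]
scene isolator_tip []
0.3 [[294.0, 239.0], [295.0, 220.0], [295.0, 208.0]]
1.2 [[294.0, 239.0], [302.0, 215.0], [308.0, 201.0]]
1.57 [[294.0, 239.0], [304.0, 219.0], [310.0, 207.0]]
1.7 [[294.0, 239.0], [304.0, 221.0], [310.0, 210.0]]
1.87 [[294.0, 239.0], [304.0, 223.0], [310.0, 214.0]]
top isolator []
top isolator_tip []
0.3 [[289.0, 141.0], [291.0, 135.0], [292.0, 130.0]]
1.2 [[289.0, 141.0], [270.0, 138.0], [257.0, 136.0]]
1.57 [[289.0, 141.0], [265.0, 141.0], [250.0, 140.0]]
1.7 [[289.0, 141.0], [265.0, 141.0], [249.0, 142.0]]
1.87 [[289.0, 141.0], [264.0, 142.0], [249.0, 143.0]]
```

```bash
python3 -m jog '[[-0.01,0,0.023,0,0,0,0],[-0.01,0,0.023,0,0,0,0],[0,0,0,0,0,0,0]]'|sed -n '2p;4p'
python3 -m jog '[[-0.01,0,0.023,0,0,0,0],[-0.01,0,0.023,0,0,0,0],[0,0,0,0,0,0,0]]'|sed -n '2p;4p'
```

```text
ee_pos: [652.6, -27.2, 48.4]
ft_force: [-0.5, 0.1, 1.7]
ee_pos: [653.0, -27.2, 47.6]
ft_force: [-5.7, -0.3, 13.2]
```

```bash
python3 -m jog '[[0.1,0,-0.23,0,0,0,0],[0.2,0,-0.46,0,0,0,0],[0.25,0,-0.6,0,0,0,0],[0.25,0,-0.6,0,0,0,0],[0.25,0,-0.6,0,0,0,0],[-0.3,0,-0.12,0,0,0,0],[0,0,0,0,0,0,0],[0,0,0,0,0,0,0]]'|sed -n '2p;4p'
python3 - <<'E'
from h import *
st(); im=snap('wrist'); c=cam('wrist'); print(ctrl.get_obs()['qpos'])
for t in ('isolator','tray','pack0'):
    ds=optics.masks_of(t,'wrist'); print(t,[(round(d['conf'],2),np.round(d['extent']).tolist()) for d in ds])
    if t=='isolator' and ds:
        v,u=np.where(ds[0]['pixels'])
        for lo in range(u.min(),u.max(),25): s=(u>=lo)&(u<lo+25); print(lo+12,v[s].min(),v[s].max())
for a in (1.57,1.7,1.87):
    s=a-.3; print(a,proj(c,M+hd.apply([[-10.5,-105.5+r*np.sin(s),42+r*np.cos(s)] for r in (0,74,120)])).round(0).tolist())
E
```

```text
ee_pos: [638.2, -27.6, 152.9]
ft_force: [-0.9, -1.0, -0.0]
t 32.6 dock [-27.8 -28.4 152.9] F [-1.  -0.9 -0. ] w 0.5950410973671115
[-0.08330648  0.40678722  1.92714663  0.1100045   0.41487667  1.36900556]
isolator [(0.78, [288.0, 214.0, 151.0, 42.0]), (0.34, [225.0, 177.0, 282.0, 349.0])]
223 208 225
248 208 225
273 210 222
298 211 223
323 198 232
348 196 234
tray [(0.66, [230.0, 203.0, 161.0, 15.0])]
pack0 [(0.46, [227.0, 175.0, 280.0, 349.0])]
1.57 [[348.0, 219.0], [268.0, 217.0], [212.0, 216.0]]
1.7 [[348.0, 219.0], [265.0, 218.0], [210.0, 217.0]]
1.87 [[348.0, 219.0], [264.0, 219.0], [212.0, 219.0]]
```

```bash
python3 -c "
from workcell import ctrl
print(ctrl.close_job())"
```

```text
the job is handed in; nothing more can be done
None
```

The loaded tray is fully home in the bay by both the end-stop force and the image measurement, the isolator bar is swung down onto its stop across the tray's front, and the job is handed in, though I could not see the packs again once the tray was under the hood.

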